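Clear stuck candy from the T-slot of a cup-filling bed

TASK

Two slabs of hard candy are stuck in the T-slot of the white guide bed. Slide the blue scraper along the slot to drive both slabs out of the open end into the crumb tray, then slide the scraper all the way back to the closed end. Let go of it, and leave the cups and everything else around standing where they are.

Things in the scene. Friction and masses are not known exactly. Their poses are not given: they have to be found in the camera images.
- bed: White guide bed fixed to the table, 340 (its x) x 190 mm (its y), flat top 78 mm above the table. Origin: centre of its underside, at table height. A T-slot runs along its x at y = 0 from the closed end (aluminium cap, inner face x = -150 mm) to the open end at x = +170. Place and yaw vary; +x (open end) points to the robot's right (-y) within 30 degrees.
- tray: Aluminium crumb tray fixed to the bed at the slot's open end: 150 (its x, along the slot) x 170 mm (its y), walls 30 mm high and 3 mm thick, floor 3 mm above the table. Origin: centre of its underside, 247 mm from the bed's origin along the bed's +x; axes parallel to the bed's. Its near wall stands against the bed.
- scraper (a joint): How far the scraper has slid from the closed end, m: 0 = fully home at the closed end, 0.288 = stop at the open end, where its shoe's front stands 10 mm past the slot's end. Grows towards the open end. It slides only along the slot, stays where left and takes about 2.5 N to slide.
- scraper_grip (a point): Centre of the scraper's blue handle block: 24 mm thick along the slot, 44 across, 45 high (95 to 140 mm above the table; this point at 117.5). Push it, or pinch from above its faces that look along the slot. A stem through the neck joins it to a shoe (40 mm long, centred under this point) that drives the slabs. At joint 0 it lies at bed x = -128 mm, y = 0. Axes as the bed's.
- slot_exit (a point): Point on the slot's floor in the middle of its open end: bed x = +170 mm, y = 0, 50 mm above the table. Axes as the bed's. Under the lips the channel is 54 mm wide and 20 high; the neck, open to above, is 26 mm wide and 8 deep, so the slabs cannot come out upwards.
- candy_red: Red slab of hard candy lying loose in the slot under the lips, 60 mm long (along the slot), 44 mm wide, 14 mm thick, rigid, about 50 g. Origin: centre of its underside. Either slab may be the one nearer the open end.
- candy_amber: Amber-orange slab of hard candy of the same size, in the same slot. Origin: centre of its underside.
- cup_a: White portion cup, rim 60 mm across, 38 mm high, standing loose on the bed's top on its +y side (66 mm from the slot's middle). Origin: centre of its underside.
- cup_b: White portion cup like cup_a, standing loose on the bed's top on its -y side.
- cup_stack: Stack of nested white cups, 63 mm across, 85 mm high, standing on the table beyond the closed end. Origin: centre of its underside.
- jar: Amber jar with red cap, 64 mm across, 90 mm high, on the table beside the bed's +y side. Origin: centre of its underside.
- nozzle: Steel cone piping nozzle, 44 mm across, 65 mm high, standing on the table beside the bed's +y side. Origin: centre of its underside.
- spatula: Spatula, 170 mm long, lying on the table beside the bed's +y side and parallel to it. Origin: underside, near its middle.
Not all that is in view belongs to the job. There is more than one size of the candy_red; the one meant has the size given above.

How it is judged:
On the way, in this order (a step that is already met when the one before it is completed fails the run):
1. both slabs driven out of the slot into the tray (x of candy_red in the frame of tray between -0.08 and 0.075 m and y of candy_red in the frame of tray between -0.085 and 0.085 m and height (world z) of each of candy_red, candy_amber below 0.05 m and x of candy_amber in the frame of tray between -0.08 and 0.075 m and y of candy_amber in the frame of tray between -0.085 and 0.085 m), for 0.2 s.
2. scraper back at the closed end (value of joint scraper below 0.015 m), for 0.2 s.
At the end, for the whole second after the job is handed in: Both slabs lie in the crumb tray (centres within its walls, less than 50 mm above the table) at rest, and the scraper stands within 15 mm of its home at the closed end, at rest (all of step 1 and value of joint scraper below 0.015 m and linear speed of each of candy_red, candy_amber below 0.02 m/s and velocity of joint scraper between -0.01 and 0.01 m/s); the robot touches nothing.
It fails at once if a cup, the cup stack, jar or nozzle tipped by more than 0.5 rad, or one of these or the spatula moved by more than 40 mm (angle between any of cup_a, cup_b, cup_stack, jar, nozzle's own z axis and vertical above 0.5 rad or distance of any of cup_a, cup_b, cup_stack, jar, nozzle, spatula from where it was at the start of the episode above 0.04 m).
It also fails if it takes over 45 s, if anything falls off the work surface, if the arm or the gripper's body presses on something with over 40 N, if the wrist force passes 120 N, or if a joint passes its speed limit or range.

ROBOT

A 7-joint arm with a two-finger parallel gripper is mounted at the origin on the work surface. World frame = base frame: x ahead of the robot, y to its left, z up, the work surface at z = 0. Lengths are in m, angles in rad, forces in N, time in s.
With the tool pointing down it reaches from about 0.35 to 0.9 m from the base axis. Payload 19.9 kg.
Tool frame: the origin (TCP) lies midway between the tips of the shut fingers; the grasp point (between the pads) lies 19 mm behind it; x points along the fingers, y is the direction in which the jaws open and shut, and the axes are right-handed (so a half turn about x gives the same grasp; the last joint's range is limited). The gripper opens to 94 mm and grips with 3 to 60 N. Pads are 16 mm wide; open, the fingers measure 119 mm over their backs; the gripper's body (75 mm by 177 mm) begins 78 mm behind the grasp point.
Start: joints at [1.177, 0.417, -0.01, 1.614, 0.005, 1.111, -0.053], TCP at [0.216, -0.586, 0.205] pointing down, gripper open.
Joint ranges: [-2.81, 2.81], [-0.39, 2.02], [-1.27, 1.25], [0.06, 2.57], [-1.19, 4.33], [0.19, 2], [-2.82, 2.82]. Speed limits (rad/s): [1.89, 1.89, 2.39, 2.39, 3.01, 3.01, 3.01].

INTERFACE

Orientations are given as a rotation vector (axis times angle).
In Python, from cell import ctrl gives the robot as it stands.
- The arm moves only by the tool step_arm, never from a script. Its argument "rows" is a list that holds one entry, the list of rows, each a list of 4 numbers: the shift along the tool's x, y, z in m, then the turn about the tool's x in rad. In form: [[[dx, dy, dz, turn], ...]]. A call has 1 to 5 rows; each row is the pose to reach, as a shift and turn from the pose measured when the call began, along the tool's axes at that moment; what a row does not reach only later rows make up. A row lasts 1/8 s, in which the tool goes at most 62.5 mm and 10.7 degrees, less where a joint would pass 70% of its speed; a pose out of reach is approached as far as the arm can. A call with a gripper value outside its range is refused whole. "fingers" is the finger opening in m, from 0 to 0.094, set as the call begins (left out, the last holds). The fingers move at their own pace and stop on an object; "newtons" is the grip in N (left out, the last holds). Time passes only in rows, so rows that repeat a pose let the fingers close. It gives the time, the measured TCP pose, the force and the opening at its end, in the units of the state.
- ctrl.get_obs(): the state, without advancing time (a new reading comes with each control period).
- ctrl.camera(name): name is "side" or "top"; returns a dict with "color" (384x512x3 uint8, red, green, blue), "K" (3x3 intrinsics, pixels), "R" (3x3) and "t" (3): a world point X has camera coordinates R X + t. Camera axes: x right, y down, z forward; pixel columns grow to the right and rows downward; lengths in m; the calibration is good to about 2 mm. A picture is of the moment at which its call begins. There is no depth.
- ctrl.job_done(): hands the job in, once; it reports no verdict.
Trained networks look in a picture, given as the dict that the camera call returned (one of the last four; its "shot" number tells which), for a name from the list of things; names that differ only in an ending like _2 or _b are one class to them, and where a whole thing is asked for, a point or a joint stands for the part that bears it (a point fixed in the world has none). Each returns a list of dicts, best first, with "score" (0 to 1); they miss things now and then, are a little off and sometimes report something else, mostly with a low value. They report only what shows in the picture. A call takes as long as a camera call. They do not tell look-alikes from the thing itself.
- ctrl.regions_of(picture, thing): "mask" (384x512 bool, what is visible of it) and "uv" ([column, row] in pixels, amid what is visible of it).
The state is a dict: "time_s": time; "joints": joint angles; "joint_vel": joint speeds; "effort": joint torques, N m; "eef_pos": TCP position; "ee_rot": TCP orientation; "wrist_force": force on the tool from outside, world axes, zero at the start; "moment": the same for the moment, N m; "opening": opening from 0.0 (shut) to 1.0 (fully open).
Only numpy, scipy, OpenCV 4.12 (cv2) and the standard library are available. Lean on these libraries where they do the work, as an engineer would, in place of code of your own. Each camera call takes 0.05 s, during which the arm holds its last target.

## Working session

There is one attempt and no reset: what is moved stays moved. The work goes in short steps, Python scripts to look and compute and a tool call to move; the robot and the scene stay as the last step left them, time stands still between calls to the robot, and variables do not carry over. Pictures are saved under pics/ and viewed, and the job is handed in when it is done.

Besides the shell and the picture viewer there is one more tool, called as a command line: name --argument value ..., lists and objects as JSON in quotes. step_arm: Moves the arm, as the interface text tells. Its arguments: {"type":"object","properties":{"rows":{"type":"array","items":{"type":"array","items":{"type":"array","items":{"type":"number"}}}},"fingers":{"type":"number"},"newtons":{"type":"number"}},"required":["rows"]}

```bash
ls; mkdir -p pics; python3 - <<'E'
from cell import ctrl
import cv2,numpy as np,pickle
o=ctrl.get_obs()
for k in o: print(k,np.round(o[k],3))
for n in ['top','side']:
    p=ctrl.camera(n); cv2.imwrite(f'pics/{n}0.png',p['color'][:,:,::-1]); pickle.dump(p,open(f'{n}0.pkl','wb'))
    print(n,p['K'].tolist(),np.round(p['R'],4).tolist(),p['t'])
    for t in ['scraper_grip','bed','tray','candy_red','candy_amber','cup_a','cup_stack','jar']:
        for r in ctrl.regions_of(p,t)[:4]: print(t,round(r['score'],2),r['uv'],r['mask'].sum())
E
```

```text
pics
time_s 0.0
joints [ 1.177  0.418 -0.01   1.614  0.005  1.111 -0.053]
joint_vel [-0.001 -0.001  0.001  0.001  0.002 -0.002 -0.   ]
effort [-1.0000e-03 -8.5124e+01  6.3800e-01 -4.2598e+01 -4.9000e-02  1.9000e-02
  0.0000e+00]
eef_pos [ 0.216 -0.586  0.205]
ee_rot [ 2.03   0.363 -2.03 ]
wrist_force [-0.022  0.932 -0.159]
moment [ 0.06  -0.015 -0.014]
opening 1.0
top [[371.32683980436843, 0.0, 254.94788280692748], [0.0, 371.32683980436843, 190.19700264568266], [0.0, 0.0, 1.0]] [[-0.0375, -0.9993, -0.0009], [-0.9787, 0.0369, -0.2018], [0.2017, -0.0067, -0.9794]] [0.0493947  0.6341522  0.95478217]
scraper_grip 0.73 [212.7, 203.8] 162
scraper_grip 0.47 [243.9, 239.8] 241
bed 0.84 [292.4, 214.1] 10341
tray 0.57 [356.7, 190.8] 2915
candy_red 0.73 [367.0, 251.7] 173
candy_red 0.56 [317.4, 203.4] 203
candy_red 0.43 [283.8, 131.1] 139
candy_amber 0.75 [246.2, 241.2] 216
candy_amber 0.59 [277.2, 222.5] 231
cup_a 0.83 [258.5, 204.0] 383
cup_a 0.63 [315.3, 233.9] 418
cup_a 0.35 [292.3, 215.9] 10659
cup_stack 0.7 [176.0, 250.8] 547
jar 0.74 [238.9, 184.9] 495
side [[454.0218049018339, 0.0, 258.15938327833624], [0.0, 454.0218049018339, 190.8505624973721], [0.0, 0.0, 1.0]] [[0.7857, -0.6183, 0.0198], [-0.4634, -0.6094, -0.6434], [0.4098, 0.4963, -0.7653]] [-0.49375973  0.37250578  0.87229598]
scraper_grip 0.82 [200.4, 205.0] 443
bed 0.84 [275.1, 260.5] 16648
bed 0.27 [203.2, 206.7] 461
tray 0.79 [337.3, 293.9] 5250
candy_red 0.9 [283.3, 356.8] 368
candy_red 0.66 [285.1, 254.5] 264
candy_red 0.6 [201.7, 207.5] 486
candy_red 0.55 [335.1, 198.3] 169
candy_amber 0.65 [240.8, 234.4] 201
cup_a 0.62 [248.9, 258.8] 683
cup_a 0.57 [240.4, 198.9] 585
cup_stack 0.26 [273.0, 258.9] 16398
jar 0.96 [254.4, 183.7] 528
jar 0.48 [216.2, 181.6] 158
```

```bash
python3 - <<'E'
import cv2
a=cv2.imread('pics/top0.png')[90:330,100:440]; b=cv2.imread('pics/side0.png')
cv2.imwrite('pics/t1.png',cv2.resize(a,None,fx=2.3,fy=2.3,interpolation=cv2.INTER_CUBIC))
cv2.imwrite('pics/s1.png',cv2.resize(b[130:384,100:440],None,fx=2.3,fy=2.3,interpolation=cv2.INTER_CUBIC))
E
```

```text
(no output)
```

View pics/t1.png

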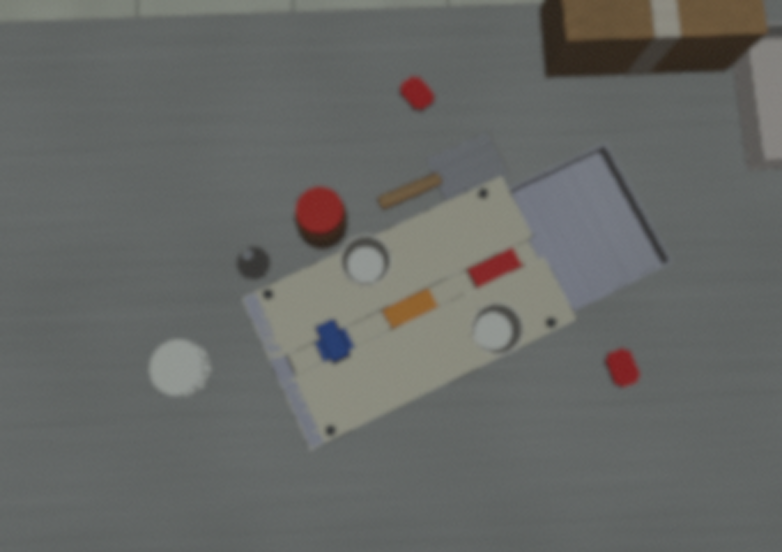

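View pics/s1.png

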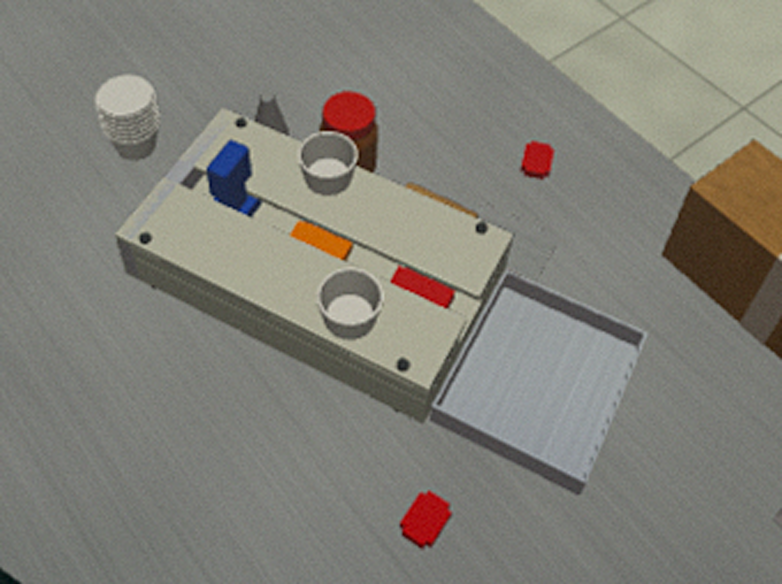

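Top view: the blue handle is near (245,238), and the amber slab (278,224) and red slab (316,206) are both in the slot. Look-alikes: two smaller red candies at (281,131) and (371,250), and the detector's scraper hit at (212,204), which is actually the nozzle. The red slab in the slot is nearer the open end. Next I'll fit the bed pose to its top corners.

```bash
cat > h.py <<'E'
import numpy as np,cv2,pickle
from scipy.optimize import least_squares
def proj(p,X):
    c=np.atleast_2d(X)@p['R'].T+p['t']; q=c@p['K'].T; return q[:,:2]/q[:,2:]
def onplane(p,uv,z):
    d=p['R'].T@np.linalg.inv(p['K'])@np.array([*uv,1.]); c=-p['R'].T@p['t']; return c+d*(z-c[2])/d[2]
def B2W(v,X):
    X=np.atleast_2d(X); c,s=np.cos(v[2]),np.sin(v[2])
    return np.c_[v[0]+c*X[:,0]-s*X[:,1], v[1]+s*X[:,0]+c*X[:,1], X[:,2]]
def dump():return {n:pickle.load(open(f'{n}0.pkl','rb')) for n in('top','side')}
E
python3 - <<'E'
from h import *
P=dump()
C=np.array([[-.17,.095,.078],[.17,.095,.078],[.17,-.095,.078],[-.17,-.095,.078]])
ob={'top':np.array([[243,297],[502,177],[576,320],[312,450]])/2.3+[100,90],
    'side':np.array([[222,108],[512,235],[430,388],[118,236]])/2.3+[100,130]}
f=lambda v,ns=('top','side'):np.concatenate([(proj(P[n],B2W(v,C))-ob[n]).ravel() for n in ns])
for ns in [('top',),('side',),('top','side')]:
    r=least_squares(f,[.5,0,-1.2],args=(ns,)); print(ns,r.x,np.round(r.fun,1))
v=r.x; np.save('bed.npy',v)
# scraper: joint from blue masks both views
def box(cx):
    return np.array([[cx+a*.012,b*.022,z] for a in(-1,1) for b in(-1,1) for z in(.095,.14)])
for n in P:
    im=P[n]['color'].astype(int); m=((im[...,2]>im[...,0]+40)&(im[...,2]>im[...,1]+30)).astype(np.uint8)
    ys,xs=np.nonzero(m); print(n,'blue',xs.min(),xs.max(),ys.min(),ys.max(),m.sum())
    for q in (0,.01,.02,.03,.05):
        pp=proj(P[n],B2W(v,box(-.128+q))); print(q,np.round([pp[:,0].min(),pp[:,0].max(),pp[:,1].min(),pp[:,1].max()],1))
    vis=P[n]['color'][:,:,::-1].copy()
    k=3;x0,y0=(150,140)if n=='top' else (140,150)
    big=cv2.resize(vis[y0:y0+190,x0:x0+260],None,fx=k,fy=k)
    def dr(X,col):
        q=((proj(P[n],B2W(v,X))-[x0,y0]+.5)*k).astype(int); cv2.polylines(big,[q.reshape(-1,1,2)],True,col,1)
    dr(C,(0,255,0))
    T=np.array([[.172,.085,.03],[.322,.085,.03],[.322,-.085,.03],[.172,-.085,.03]]);dr(T,(255,0,255))
    dr(np.array([[-.15,.013,.078],[.17,.013,.078],[.17,-.013,.078],[-.15,-.013,.078]]),(0,255,255))
    dr(np.array([[-.116,.022,.14],[-.116,-.022,.14],[-.14,-.022,.14],[-.14,.022,.14]]),(255,255,0))
    cv2.imwrite(f'pics/fit_{n}.png',big)
E
```

```text
('top',) [ 0.53822752 -0.03234384 -1.16501686] [-0.5  0.3  0.2 -0.5  1.  -0.1 -0.7  0.1]
('side',) [ 0.54085412 -0.03307627 -1.15694451] [ 0.1 -0.2  1.1 -0.8  0.2  0.7 -1.4 -0.4]
('top', 'side') [ 0.53975359 -0.03283006 -1.16050928] [-0.4  0.   0.1 -1.2  1.1 -1.  -0.2 -0.3 -0.1 -0.2  0.8 -0.3 -0.6  1.1
 -1.9 -0.5]
top blue 238 252 230 245 163
0 [225.1 242.1 233.  254.1]
0.01 [228.8 245.6 231.3 252.4]
0.02 [232.4 249.1 229.5 250.7]
0.03 [236.1 252.6 227.8 249. ]
0.05 [243.4 259.8 224.3 245.6]
side blue 190 211 191 222 245
0 [176.2 198.  184.3 214.1]
0.01 [179.9 201.7 186.  215.9]
0.02 [183.7 205.3 187.6 217.6]
0.03 [187.6 209.  189.3 219.3]
0.05 [195.3 216.5 192.6 222.9]
```

View pics/fit_top.png

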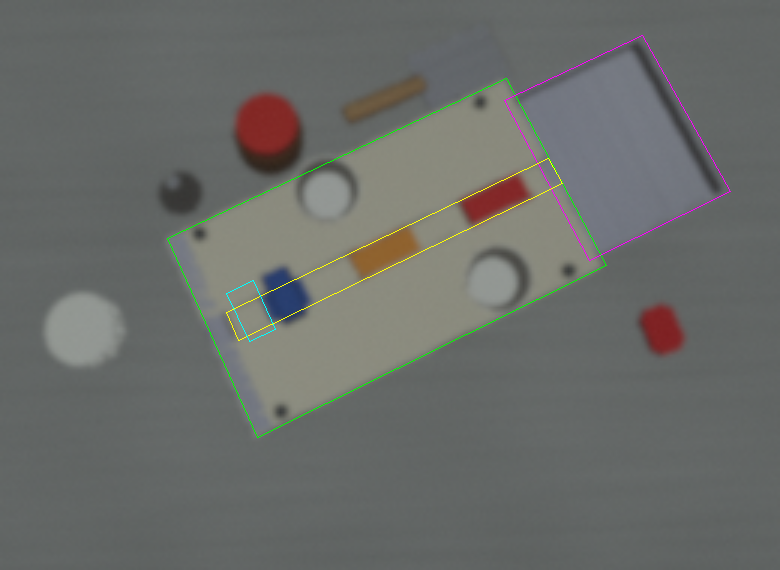

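View pics/fit_side.png

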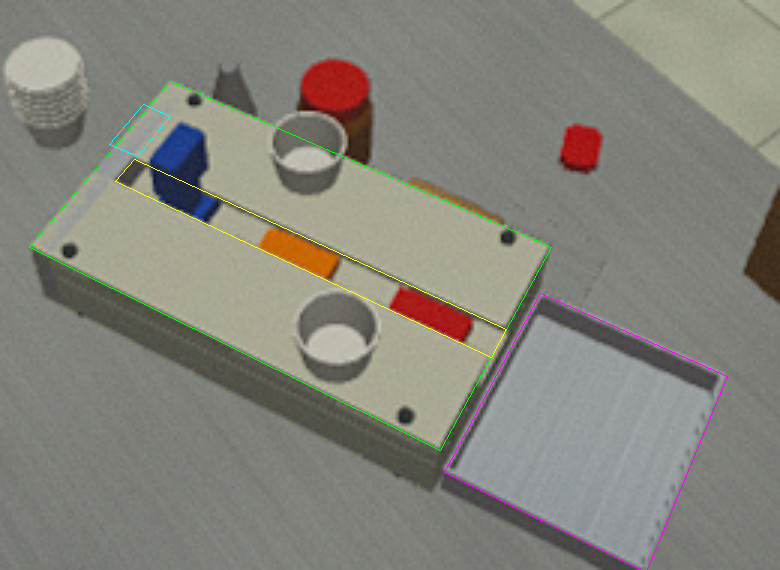

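```bash
cat >> h.py <<'E'
from scipy.spatial.transform import Rotation as Ro
def plan(o,bed,bx,z,by=0):
    R=Ro.from_rotvec(o['ee_rot']).as_matrix(); tgt=B2W(bed,[[bx,by,z]])[0]
    d=R.T@(tgt-o['eef_pos']); s=np.array([np.cos(bed[2]),np.sin(bed[2]),0]); l=R.T@s
    a=np.arctan2(l[2],l[1]); a=(a+np.pi/2)%np.pi-np.pi/2
    # by-coordinates now
    now=o['eef_pos']-[bed[0],bed[1],0]; c,sn=np.cos(bed[2]),np.sin(bed[2])
    print('t',o['time_s'],'bed xy z',np.round([c*now[0]+sn*now[1],-sn*now[0]+c*now[1],now[2]],4),'F',np.round(o['wrist_force'],1),'open',o['opening'])
    print('R',np.round(R,3).tolist()); print('slot dir in tool',np.round(l,3),'target',tgt,'shift',np.round(d,4),'turn',round(a,4))
E
python3 - <<'E'
from h import *
from cell import ctrl
P=dump();v=np.load('bed.npy')
def box(cx): return np.array([[cx+a*.012,b*.022,z] for a in(-1,1) for b in(-1,1) for z in(.095,.14)])
for n in P:
    im=P[n]['color'].astype(int); m=((im[...,2]>im[...,0]+30)&(im[...,2]>im[...,1]+20)).astype(np.uint8)
    nl,l,st,c=cv2.connectedComponentsWithStats(m); print(n,st[1:].tolist())
    best=[]
    for q in np.arange(0,.08,.001):
      for dy in np.arange(-.006,.0061,.002):
        h=cv2.convexHull((proj(P[n],B2W(v,box(-.128+q)+[0,dy,0]))*16).astype(np.int32)); mm=np.zeros_like(m); cv2.fillConvexPoly(mm,h,1,shift=4)
        best.append(((mm&m).sum()/(mm|m).sum(),q,dy))
    print(n,sorted(best)[-5:])
plan(ctrl.get_obs(),v,-.095,.2)
E
```

```text
top [[238, 230, 15, 17, 188]]
top [(np.float64(0.6822033898305084), np.float64(0.031), np.float64(0.002)), (np.float64(0.6837606837606838), np.float64(0.031), np.float64(0.004)), (np.float64(0.6851063829787234), np.float64(0.029), np.float64(0.0)), (np.float64(0.6851063829787234), np.float64(0.03), np.float64(0.0)), (np.float64(0.688034188034188), np.float64(0.03), np.float64(0.002))]
side [[190, 191, 23, 33, 422]]
side [(np.float64(0.6716981132075471), np.float64(0.035), np.float64(0.002)), (np.float64(0.6728971962616822), np.float64(0.035), np.float64(0.0)), (np.float64(0.6767485822306238), np.float64(0.035), np.float64(-0.002)), (np.float64(0.6785714285714286), np.float64(0.034), np.float64(0.0)), (np.float64(0.681214421252372), np.float64(0.034), np.float64(-0.002))]
t 0.9 bed xy z [ 0.3786 -0.5178  0.2055] F [-0.4 -0.5  0.7] open 1.0003076847911034
R [[-0.0, 0.345, -0.938], [0.0, -0.938, -0.345], [-1.0, -0.0, 0.0]]
slot dir in tool [-0.     0.998 -0.058] target [0.5018607  0.05428554 0.2       ] shift [ 0.0055 -0.5025 -0.4897] turn -0.0575
```

step_arm --rows '[[[0, -0.04, -0.04, -0.057], [0, -0.08, -0.08, -0.057], [0, -0.12, -0.12, -0.057], [0, -0.16, -0.16, -0.057], [0, -0.2, -0.2, -0.057]]]' --fingers 0.094

```text
time_s: 1.52
eef_pos: [0.3351, -0.328, 0.2057]
ee_rot: [1.996, 0.414, -1.995]
wrist_force: [0.7, 0.2, -0.4]
opening: 0.999
```

```bash
python3 -c "
from h import *
from cell import ctrl
plan(ctrl.get_obs(),np.load('bed.npy'),-.096,.2)"
```

```text
t 1.525 bed xy z [ 0.1891 -0.3054  0.2057] F [ 0.7  0.2 -0.4] open 0.9987411747080696
R [[0.0, 0.398, -0.917], [-0.0, -0.917, -0.398], [-1.0, 0.001, -0.0]]
slot dir in tool [ 0.001  1.    -0.001] target [0.50146182 0.05520255 0.2       ] shift [ 0.0055 -0.2853 -0.3053] turn -0.0005
```

step_arm --rows '[[[0, -0.045, -0.048, 0], [0, -0.09, -0.096, 0], [0, -0.135, -0.144, 0], [0, -0.18, -0.192, 0], [0, -0.225, -0.24, 0]]]'

```text
time_s: 2.15
eef_pos: [0.4589, -0.0409, 0.206]
ee_rot: [1.997, 0.413, -1.995]
wrist_force: [1.1, -1.3, 0.6]
opening: 0.998
```

step_arm --rows '[[[0, -0.03, -0.035, 0], [0, -0.05, -0.055, 0], [0, -0.055, -0.06, 0], [0, -0.055, -0.06, 0]]]'

```text
time_s: 2.65
eef_pos: [0.4919, 0.0329, 0.2059]
ee_rot: [1.996, 0.413, -1.995]
wrist_force: [-1.1, -0.0, 0.7]
opening: 1.0
```

```bash
python3 - <<'E'
from h import *
from cell import ctrl
plan(ctrl.get_obs(),np.load('bed.npy'),-.096,.103)
for n in ['side','top']:
    p=ctrl.camera(n); cv2.imwrite(f'pics/a_{n}.png',cv2.resize(p['color'][100:300,130:390,::-1],None,fx=2.5,fy=2.5))
E
```

```text
t 2.65 bed xy z [-0.0794 -0.0176  0.2059] F [-1.1 -0.   0.7] open 1.000038152194219
R [[0.001, 0.398, -0.917], [-0.001, -0.917, -0.398], [-1.0, 0.001, -0.001]]
slot dir in tool [ 0.001  1.    -0.001] target [0.50146182 0.05520255 0.103     ] shift [ 0.1029 -0.0168 -0.0175] turn -0.0009
```

View pics/a_side.png

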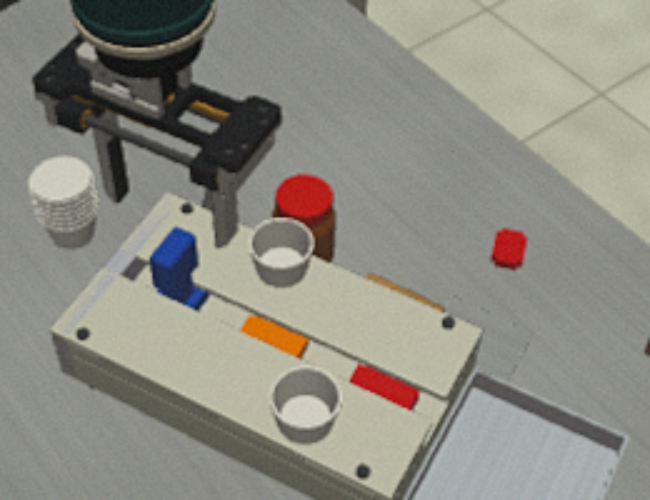

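The jaws are open and about 17 mm short of the handle in both axes, and nothing has been disturbed. I'll centre over it first, then go down.

step_arm --rows '[[[0, -0.017, -0.0175, 0], [0, -0.017, -0.0175, 0], [0.03, -0.017, -0.0175, 0], [0.06, -0.017, -0.0175, 0], [0.06, -0.017, -0.0175, 0]]]'

```text
time_s: 3.38
eef_pos: [0.4999, 0.0533, 0.1446]
ee_rot: [1.995, 0.411, -2.0]
wrist_force: [-0.4, 1.2, 0.3]
opening: 1.002
```

```bash
python3 - <<'E'
from h import *
from cell import ctrl
plan(ctrl.get_obs(),np.load('bed.npy'),-.096,.103)
for n in ['side','top']:
    p=ctrl.camera(n); cv2.imwrite(f'pics/b_{n}.png',cv2.resize(p['color'][100:300,130:390,::-1],None,fx=2.5,fy=2.5))
E
```

```text
t 3.375 bed xy z [-0.0949 -0.0022  0.1446] F [-0.4  1.2  0.3] open 1.0021817322112323
R [[-0.002, 0.396, -0.918], [-0.002, -0.918, -0.396], [-1.0, 0.001, 0.003]]
slot dir in tool [ 0.001  1.    -0.003] target [0.50146182 0.05520255 0.103     ] shift [ 0.0416 -0.0011 -0.0023] turn -0.0034
```

View pics/b_side.png

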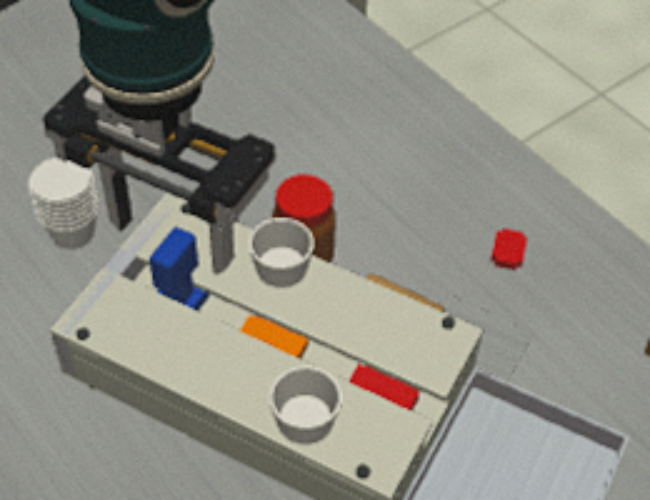

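step_arm --rows '[[[0.02, -0.001, -0.0025, -0.003], [0.04, -0.001, -0.0025, -0.003], [0.042, -0.001, -0.0025, -0.003]]]'

```text
time_s: 3.85
eef_pos: [0.5034, 0.0555, 0.1051]
ee_rot: [1.996, 0.413, -1.994]
wrist_force: [-0.2, 0.8, 0.0]
opening: 0.998
```

step_arm --rows '[[[0, 0, 0, 0], [0, 0, 0, 0], [0, 0, 0, 0], [0, 0, 0, 0], [0, 0, 0, 0]]]' --fingers 0.0 --newtons 25

```text
time_s: 4.47
eef_pos: [0.5034, 0.0556, 0.1052]
ee_rot: [1.996, 0.413, -1.994]
wrist_force: [-0.2, 0.1, 0.0]
opening: 0.5
```

```bash
python3 - <<'E'
from h import *
from cell import ctrl
plan(ctrl.get_obs(),np.load('bed.npy'),.1,.103)
for n in ['side']:
    p=ctrl.camera(n); cv2.imwrite(f'pics/c_{n}.png',cv2.resize(p['color'][100:300,130:390,::-1],None,fx=2.5,fy=2.5))
E
```

```text
t 4.475 bed xy z [-0.0956  0.0019  0.1052] F [-0.2  0.1  0. ] open 0.5002023118205478
R [[0.001, 0.399, -0.917], [-0.002, -0.917, -0.399], [-1.0, 0.002, -0.001]]
slot dir in tool [ 0.002  1.    -0.   ] target [ 0.57964085 -0.1245307   0.103     ] shift [0.0026 0.1956 0.0019] turn -0.0002
```

View pics/c_side.png

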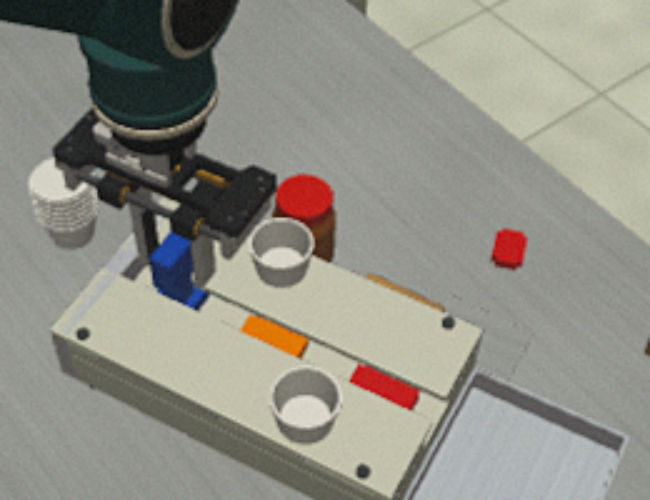

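step_arm --rows '[[[0, 0, 0, 0], [0, 0, 0, 0], [0, 0, 0, 0], [0, 0, 0, 0], [0, 0, 0, 0]]]'

```text
time_s: 5.15
eef_pos: [0.5033, 0.0556, 0.1051]
ee_rot: [1.996, 0.413, -1.994]
wrist_force: [-0.5, 1.5, -0.9]
opening: 0.254
```

```bash
python3 - <<'E'
from h import *
from cell import ctrl
plan(ctrl.get_obs(),np.load('bed.npy'),.1,.105)
for n in ['side']:
    p=ctrl.camera(n); cv2.imwrite(f'pics/d_{n}.png',cv2.resize(p['color'][140:250,130:270,::-1],None,fx=5,fy=5))
E
```

```text
t 5.15 bed xy z [-0.0956  0.0019  0.1051] F [-0.5  1.5 -0.9] open 0.2539893220697627
R [[0.001, 0.399, -0.917], [-0.002, -0.917, -0.399], [-1.0, 0.002, -0.0]]
slot dir in tool [ 0.002  1.    -0.   ] target [ 0.57964085 -0.1245307   0.105     ] shift [0.0005 0.1956 0.0018] turn -0.0003
```

View pics/d_side.png

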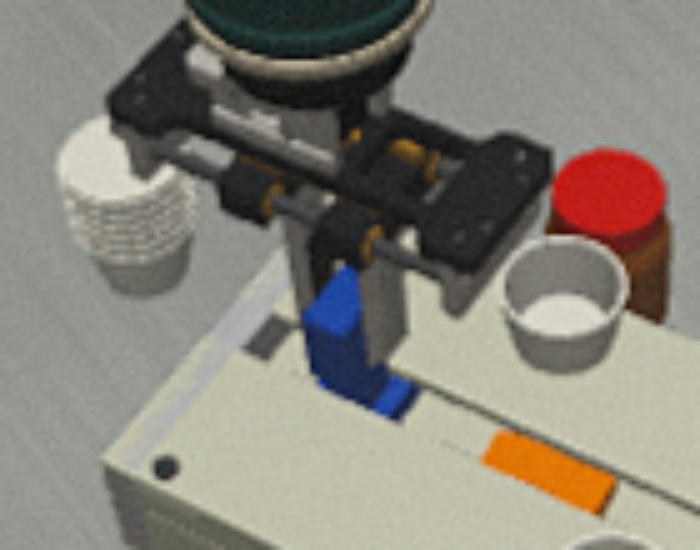

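Opening reads 23.9 mm, which matches the 24 mm handle, so it's gripped. The joint is at about 0.032, leaving about 0.255 m to the stop. I'll push at moderate speed.

step_arm --rows '[[[0, 0.015, 0, 0], [0, 0.03, 0, 0], [0, 0.045, 0, 0], [0, 0.06, 0, 0], [0, 0.075, 0, 0]]]'

```text
time_s: 5.82
eef_pos: [0.5336, -0.0142, 0.1052]
ee_rot: [1.996, 0.413, -1.995]
wrist_force: [-0.2, 3.6, -3.1]
opening: 0.254
```

```bash
python3 - <<'E'
from h import *
from cell import ctrl
plan(ctrl.get_obs(),np.load('bed.npy'),.157,.105)
for n in ['side']:
    p=ctrl.camera(n); cv2.imwrite(f'pics/e_{n}.png',cv2.resize(p['color'][100:340,130:390,::-1],None,fx=2.5,fy=2.5))
E
```

```text
t 5.825 bed xy z [-0.0196  0.0018  0.1052] F [-0.2  3.6 -3.1] open 0.25422599712146104
R [[0.001, 0.398, -0.917], [-0.001, -0.917, -0.398], [-1.0, 0.002, -0.0]]
slot dir in tool [ 0.002  1.    -0.   ] target [ 0.60237658 -0.17680006  0.105     ] shift [0.0005 0.1766 0.0017] turn -0.0005
```

View pics/e_side.png

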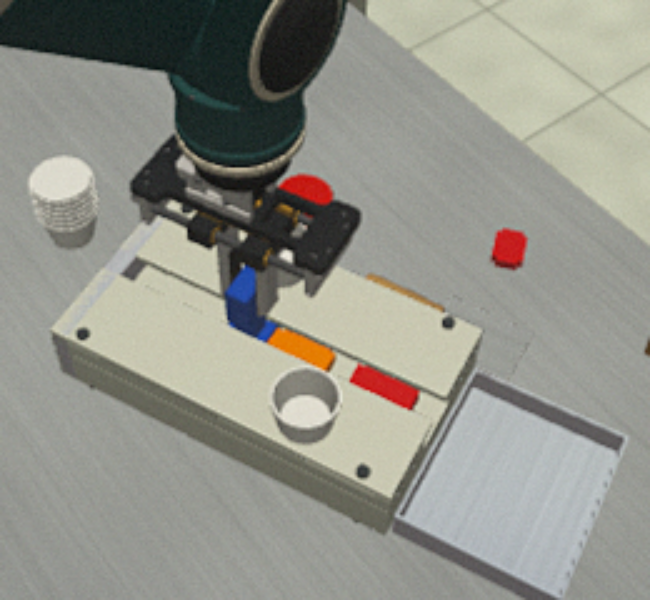

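The handle is sliding cleanly with about 4 N of force, and the shoe has reached the amber slab. Carrying on.

step_arm --rows '[[[0, 0.015, 0, 0], [0, 0.03, 0, 0], [0, 0.045, 0, 0], [0, 0.06, 0, 0], [0, 0.075, 0, 0]]]'

```text
time_s: 6.5
eef_pos: [0.5645, -0.0857, 0.1052]
ee_rot: [1.997, 0.411, -1.995]
wrist_force: [1.9, 4.1, -8.0]
opening: 0.252
```

step_arm --rows '[[[0, 0.012, 0, 0], [0, 0.024, 0, 0], [0, 0.036, 0, 0], [0, 0.048, 0, 0], [0, 0.06, 0, 0]]]'

```text
time_s: 7.12
eef_pos: [0.5886, -0.1413, 0.1052]
ee_rot: [1.997, 0.411, -1.995]
wrist_force: [3.0, 4.8, -8.0]
opening: 0.256
```

```bash
python3 - <<'E'
from h import *
from cell import ctrl
plan(ctrl.get_obs(),np.load('bed.npy'),.157,.105)
for n in ['side']:
    p=ctrl.camera(n); cv2.imwrite(f'pics/f_{n}.png',cv2.resize(p['color'][100:340,130:390,::-1],None,fx=2.5,fy=2.5))
E
```

```text
t 7.125 bed xy z [0.1189 0.0015 0.1052] F [ 3.   4.8 -8. ] open 0.25639559300542064
R [[0.001, 0.397, -0.918], [-0.002, -0.918, -0.397], [-1.0, 0.002, -0.001]]
slot dir in tool [ 0.002  1.    -0.002] target [ 0.60237658 -0.17680006  0.105     ] shift [0.0003 0.0381 0.0014] turn -0.002
```

View pics/f_side.png

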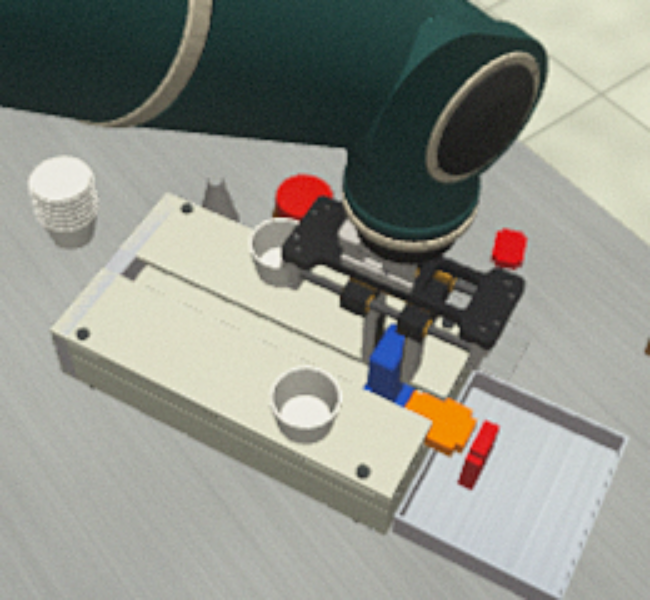

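The red slab is in the tray, apparently standing on end close to the exit, and the amber slab is half out. I'll finish the stroke to just short of the stop.

step_arm --rows '[[[0, 0.01, 0, 0], [0, 0.02, 0, 0], [0, 0.03, 0, 0], [0, 0.037, 0, 0], [0, 0.04, 0, 0]]]'

```text
time_s: 7.8
eef_pos: [0.6044, -0.1776, 0.1052]
ee_rot: [1.997, 0.415, -1.997]
wrist_force: [-14.5, 24.7, 7.7]
opening: 0.257
```

```bash
python3 - <<'E'
from h import *
from cell import ctrl
plan(ctrl.get_obs(),np.load('bed.npy'),.157,.105)
for n in ['side','top']:
    p=ctrl.camera(n); cv2.imwrite(f'pics/g_{n}.png',cv2.resize(p['color'][100:340,130:430,::-1],None,fx=2.5,fy=2.5))
E
```

```text
t 7.8 bed xy z [0.1586 0.0015 0.1052] F [-14.5  24.7   7.7] open 0.25655297216772754
R [[-0.0, 0.397, -0.918], [0.001, -0.918, -0.397], [-1.0, -0.001, -0.0]]
slot dir in tool [-0.001  1.    -0.002] target [ 0.60237658 -0.17680006  0.105     ] shift [ 0.0002 -0.0016  0.0015] turn -0.0019
```

View pics/g_side.png

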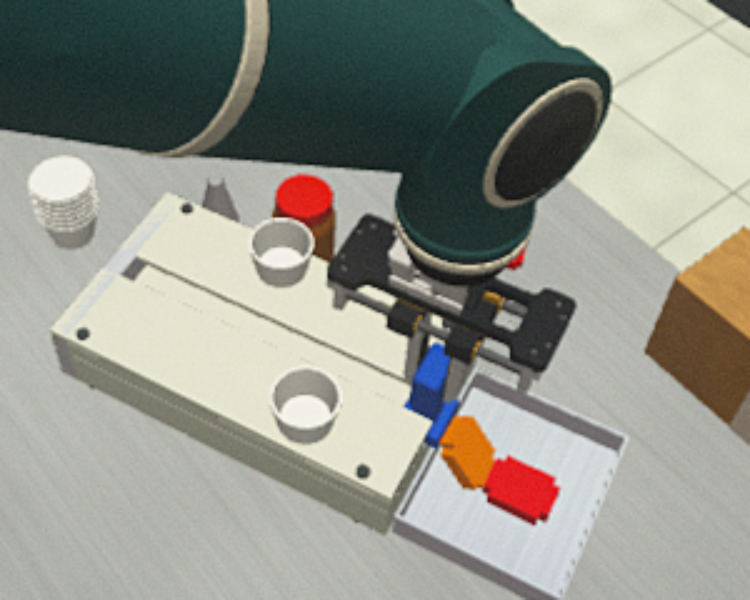

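View pics/g_top.png

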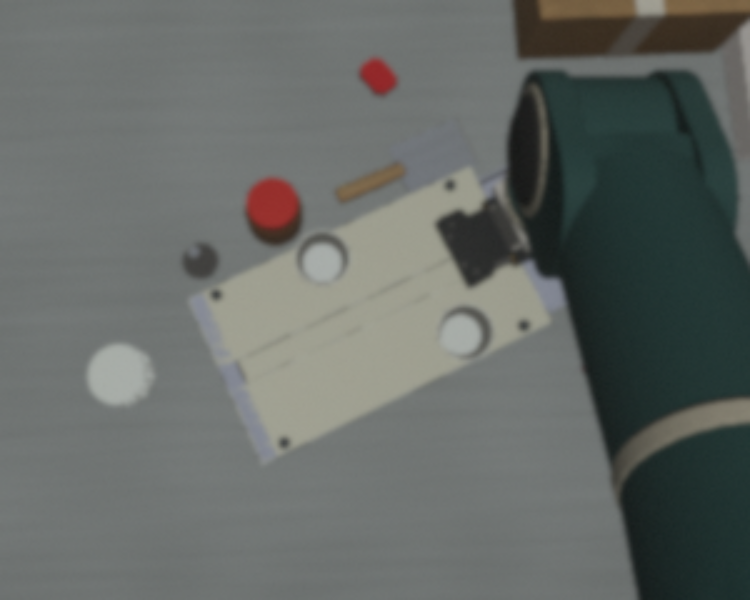

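The scraper is on its stop (force about 28 N). Red lies flat in the tray, and amber is tilted, either falling or leaning on the bed's end. I'll ease back 3 mm and look again.

step_arm --rows '[[[0, -0.003, 0, 0], [0, -0.003, 0, 0]]]'

```text
time_s: 8.15
eef_pos: [0.6033, -0.1753, 0.1052]
ee_rot: [1.997, 0.414, -1.997]
wrist_force: [3.6, 3.2, -7.5]
opening: 0.254
```

```bash
python3 - <<'E'
from h import *
from cell import ctrl
plan(ctrl.get_obs(),np.load('bed.npy'),-.128,.105)
p=ctrl.camera('side'); cv2.imwrite(f'pics/h_side.png',cv2.resize(p['color'][210:350,260:400,::-1],None,fx=4,fy=4))
E
```

```text
t 8.15 bed xy z [0.156  0.0015 0.1052] F [ 3.6  3.2 -7.5] open 0.25385501566966057
R [[-0.0, 0.397, -0.918], [0.0, -0.918, -0.397], [-1.0, -0.0, -0.0]]
slot dir in tool [-0.     1.    -0.002] target [0.4886979  0.08454675 0.105     ] shift [ 0.0003 -0.284   0.002 ] turn -0.0018
```

View pics/h_side.png

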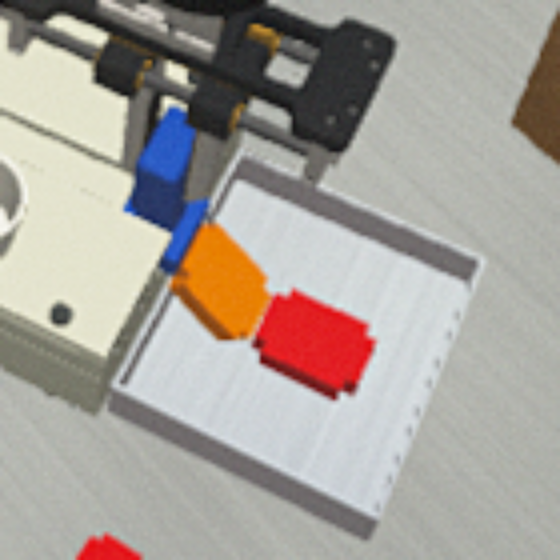

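Red is flat. Amber leans with its lower end on the tray floor beside red and its upper end against the near wall or shoe. I'll retract partway to let it settle, and check step 1 before going home.

step_arm --rows '[[[0, -0.012, 0, 0], [0, -0.03, 0, 0], [0, -0.05, 0, 0], [0, -0.07, 0, 0], [0, -0.09, 0, 0]]]'

```text
time_s: 8.82
eef_pos: [0.5677, -0.0931, 0.1052]
ee_rot: [1.998, 0.412, -1.996]
wrist_force: [8.0, -0.0, -12.2]
opening: 0.253
```

```bash
python3 - <<'E'
from h import *
from cell import ctrl
v=np.load('bed.npy')
plan(ctrl.get_obs(),v,-.128,.105)
p=ctrl.camera('side'); 
big=cv2.resize(p['color'][210:350,260:400,::-1],None,fx=4,fy=4)
cv2.imwrite(f'pics/i_side.png',big)
for t in('candy_amber','candy_red'):
  for r in ctrl.regions_of(p,t)[:3]:
    for z in(.02,.05): 
      w=onplane(p,r['uv'],z)-[v[0],v[1],0]; c,s=np.cos(v[2]),np.sin(v[2])
      print(t,round(r['score'],2),r['uv'],z,'tray xy',np.round([c*w[0]+s*w[1]-.247,-s*w[0]+c*w[1]],3))
E
```

```text
t 8.825 bed xy z [0.0664 0.0016 0.1052] F [  8.   -0.  -12.2] open 0.25269227112495857
R [[0.001, 0.397, -0.918], [-0.0, -0.918, -0.397], [-1.0, 0.001, -0.001]]
slot dir in tool [ 0.001  1.    -0.003] target [0.4886979  0.08454675 0.105     ] shift [ 1.000e-04 -1.944e-01  2.100e-03] turn -0.0026
candy_amber 0.82 [315.8, 275.1] 0.02 tray xy [-0.055  0.019]
candy_amber 0.82 [315.8, 275.1] 0.05 tray xy [-0.051  0.002]
candy_red 0.93 [284.0, 356.9] 0.02 tray xy [-0.037 -0.18 ]
candy_red 0.93 [284.0, 356.9] 0.05 tray xy [-0.033 -0.19 ]
candy_red 0.77 [339.1, 294.9] 0.02 tray xy [ 0.009 -0.001]
candy_red 0.77 [339.1, 294.9] 0.05 tray xy [ 0.011 -0.018]
candy_red 0.43 [333.4, 200.2] 0.02 tray xy [-0.102  0.239]
candy_red 0.43 [333.4, 200.2] 0.05 tray xy [-0.097  0.215]
```

View pics/i_side.png

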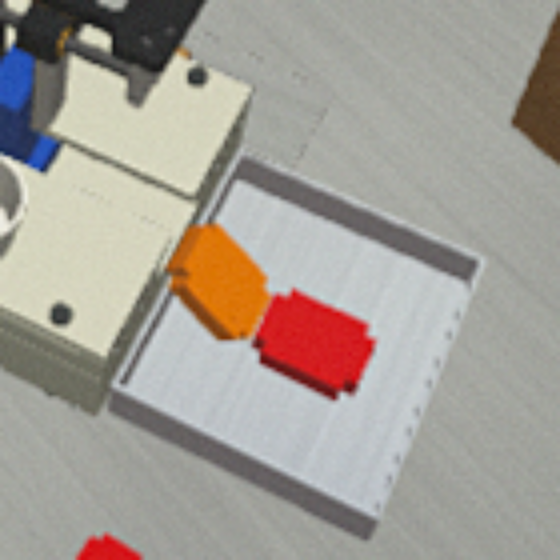

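Amber is stable, with its centre at tray x about −0.05, y about 0.01. Its lower end is on the floor, so the centre of its underside can't be above about 0.035. Red is flat at about (0.01, 0). Step 1 holds, so I'm sliding home.

step_arm --rows '[[[0, -0.02, 0, 0], [0, -0.04, 0, 0], [0, -0.06, 0, 0], [0, -0.08, 0, 0], [0, -0.1, 0, 0]]]'

```text
time_s: 9.6
eef_pos: [0.5281, -0.0018, 0.1052]
ee_rot: [1.997, 0.412, -1.997]
wrist_force: [7.0, -1.1, -14.5]
opening: 0.257
```

step_arm --rows '[[[0, -0.02, 0, 0], [0, -0.04, 0, 0], [0, -0.06, 0, 0], [0, -0.08, 0, 0], [0, -0.085, 0, 0]]]'

```text
time_s: 10.22
eef_pos: [0.494, 0.077, 0.1052]
ee_rot: [1.996, 0.413, -1.996]
wrist_force: [2.7, -0.9, -11.4]
opening: 0.251
```

```bash
python3 - <<'E'
from h import *
from cell import ctrl
plan(ctrl.get_obs(),np.load('bed.npy'),-.127,.105)
p=ctrl.camera('side'); cv2.imwrite(f'pics/j_side.png',cv2.resize(p['color'][100:340,130:390,::-1],None,fx=2.5,fy=2.5))
E
```

```text
t 10.225 bed xy z [-0.119   0.0019  0.1052] F [  2.7  -0.9 -11.4] open 0.2505175219870665
R [[0.0, 0.397, -0.918], [-0.0, -0.918, -0.397], [-1.0, 0.001, -0.0]]
slot dir in tool [ 0.001  1.    -0.002] target [0.48909677 0.08362975 0.105     ] shift [ 0.0001 -0.008   0.0019] turn -0.0016
```

View pics/j_side.png

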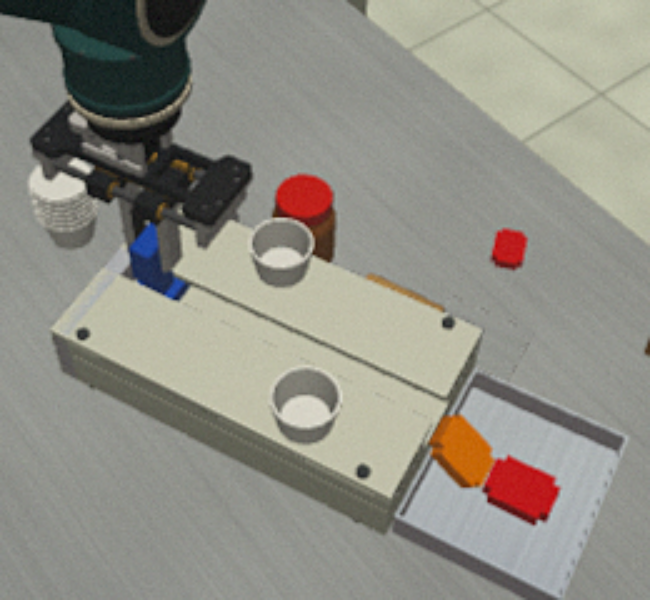

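step_arm --rows '[[[0, -0.006, 0, 0], [0, -0.009, 0, 0], [0, -0.009, 0, 0]]]'

```text
time_s: 10.65
eef_pos: [0.4904, 0.0855, 0.1052]
ee_rot: [1.997, 0.413, -1.997]
wrist_force: [0.6, 0.9, -10.6]
opening: 0.251
```

```bash
python3 -c "
from h import *
from cell import ctrl
plan(ctrl.get_obs(),np.load('bed.npy'),-.127,.105)"
```

```text
t 10.65 bed xy z [-0.1281  0.002   0.1052] F [  0.6   0.9 -10.6] open 0.25142715274862015
R [[0.0, 0.397, -0.918], [-0.0, -0.918, -0.397], [-1.0, 0.0, -0.0]]
slot dir in tool [ 0.     1.    -0.002] target [0.48909677 0.08362975 0.105     ] shift [0.0002 0.0011 0.002 ] turn -0.0018
```

step_arm --rows '[[[0, 0, 0, 0], [0, 0, 0, 0], [0, 0, 0, 0], [0, 0, 0, 0], [0, 0, 0, 0]]]' --fingers 0.06

```text
time_s: 11.28
eef_pos: [0.4904, 0.0854, 0.1052]
ee_rot: [1.997, 0.413, -1.997]
wrist_force: [-0.8, -0.4, -0.7]
opening: 0.636
```

step_arm --rows '[[[0, 0, 0, 0], [-0.02, 0, 0, 0], [-0.05, 0, 0, 0], [-0.08, 0, 0, 0], [-0.11, 0, 0, 0]]]'

```text
time_s: 11.9
eef_pos: [0.4903, 0.0854, 0.2162]
ee_rot: [1.997, 0.413, -1.996]
wrist_force: [0.8, -0.4, -0.3]
opening: 0.635
```

```bash
python3 - <<'E'
from h import *
from cell import ctrl
v=np.load('bed.npy')
plan(ctrl.get_obs(),v,-.127,.205)
for n in('side','top'):
    p=ctrl.camera(n); pickle.dump(p,open(n+'_end.pkl','wb'));cv2.imwrite(f'pics/k_{n}.png',cv2.resize(p['color'][100:340,130:430,::-1],None,fx=2.5,fy=2.5))
    im=p['color'].astype(int); m=((im[...,2]>im[...,0]+30)&(im[...,2]>im[...,1]+20)).astype(np.uint8)
    ys,xs=np.nonzero(m); print(n,xs.min(),xs.max(),ys.min(),ys.max())
E
```

```text
t 11.9 bed xy z [-0.1282  0.0018  0.2162] F [ 0.8 -0.4 -0.3] open 0.6346126619327872
R [[0.0, 0.397, -0.918], [-0.0, -0.918, -0.397], [-1.0, 0.0, -0.0]]
slot dir in tool [ 0.     1.    -0.002] target [0.48909677 0.08362975 0.205     ] shift [0.0112 0.0012 0.0018] turn -0.0018
side 178 201 186 218Traceback (most recent call last):
  File "<stdin>", line 8, in <module>
    return umr_minimum(a, axis, None, out, keepdims, initial, where)
ValueError: zero-size array to reduction operation minimum which has no identity
```

View pics/k_side.png

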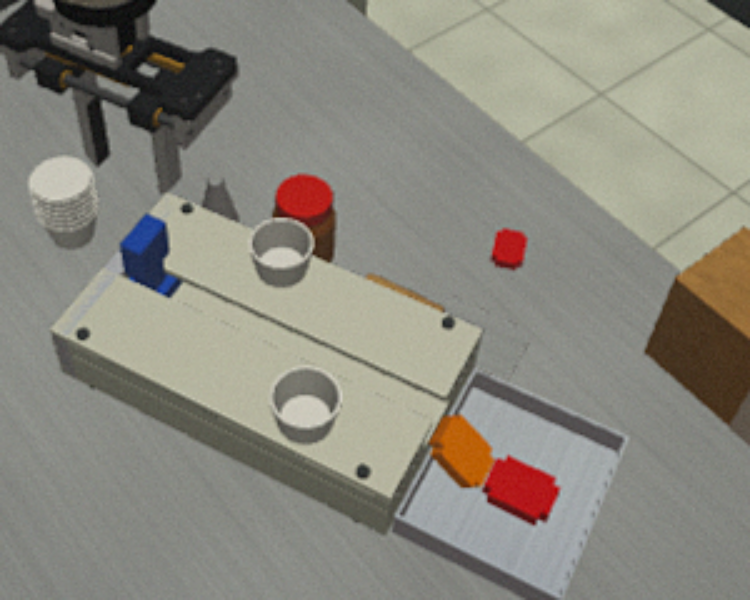

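View pics/k_top.png

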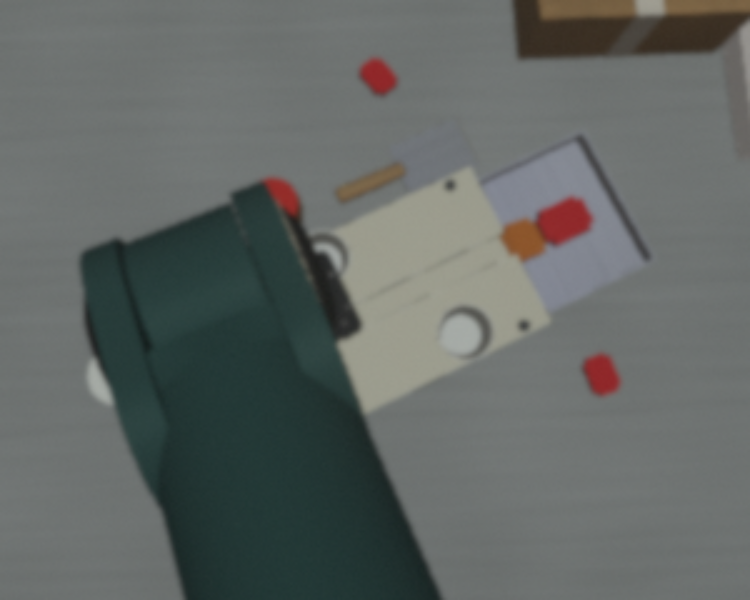

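Side view at the end: the handle is home and released, both slabs are in the tray, and the cups, stack, jar and nozzle are where they started. The stop was felt at TCP bed x = 0.1586, which puts home at −0.1294. Released at −0.1282, the joint stands at about 1 mm.

```bash
python3 - <<'E'
from h import *
from cell import ctrl
v=np.load('bed.npy');p=pickle.load(open('top_end.pkl','rb'))
for n,px in(('amber',(523,240)),('red',(565,221))):
    w=onplane(p,np.array(px)/2.5+[130,100],.025)-[v[0],v[1],0]; c,s=np.cos(v[2]),np.sin(v[2])
    print(n,np.round([c*w[0]+s*w[1]-.247,-s*w[0]+c*w[1]],3))
print(ctrl.job_done())
E
```

```text
amber [-0.05 -0.  ]
red [ 0.004 -0.002]
the job is handed in; nothing more can be done
None
```

I pinched the blue handle and slid the scraper to its stop at the open end, which drove both slabs into the crumb tray. I then slid it back to the closed end, let go and lifted clear. The job was handed in at about 12 s, and it reports no verdict.

Last checks:
- **Red slab:** it lies flat in the tray at about (0.00, 0.00) in the tray frame.
- **Amber slab:** it is in the tray at about (−0.05, 0.00), but it leans against the near side instead of lying flat. It did not move between the later pictures. I worked out its height from the geometry (centre about 35 mm at most, limit 50 mm) and did not measure it directly.
- **Scraper:** it stands about 1 mm from home by the arm's position against the felt stop. The side picture agrees to within a few mm, but the arm hid the handle from the top camera at the end.
- **Everything else:** the cups, cup stack, jar and nozzle looked unmoved and upright in the last pictures, as did the spatula. I judged this by eye and did not measure it.
- **Forces:** the highest reading was about 30 N at the wrist, when the scraper met its stop. It was close to zero after release.

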